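# Roll a cover plate down in its bonding nest

### The job

Set the notched cover plate flat into the bonding nest, lowering it in rather than dropping it, its notch on the nest's key. Then take the roller from its stand and roll the plate down from the notched end to the plain end with steady downward pressure, the handle sunk about half-way on its spring and never to its stop, and hang the roller back upright on its stand. Leave the spare plate, bottle, sample box and jar where they are.

Things in the scene. Friction and masses are not known exactly. Their poses are not given: they have to be found in the camera images.
- plate_center (a point): centre (half-way up) of the loose cover plate, a flat grey plastic slab 120 mm long (x) x 50 mm wide (y) x 10 mm thick (z), with a rectangular notch 24 mm (x) x 16 mm (y) cut out of its +x +y corner: its +x end is the notched end, its -x end the plain end. Starts flat on the bench; about 75 g
- plate_notch (a point): centre of the plate's notch, at the plate's underside: 48 mm along +x and 17 mm along +y from the plate's centre
- nest_seat (a point): centre of the nest's cavity floor, 12 mm above the bench. The cavity has the plate's outline with 2.5 mm clearance all round, rail edges bevelled; the plate's axes go parallel to this frame's. The seated plate stands 5 mm proud of the rails, its top 22 mm above the bench. The long sides are open over the middle 65 mm for the fingers, where the base lies 7 mm below the floor
- nest_notch (a point): centre of the nest's notch corner at floor height: 48 mm along +x and 17 mm along +y from the seat; a 24 x 16 mm steel key stands in that corner of the cavity
- roller_handle (a point): centre of the roller's upright black handle block, 28 mm (x) x 40 mm (y) x 60 mm tall (z). It rolls along its x (wheel axle along y); either way round is the same. With the spring extended the wheel's lowest point is 99 mm below this point and the axle 81 mm below
- wheel_axle (a point): centre of the roller's wheel (turns with the wheel)
- roller_spring (a joint): how far the roller's handle has sunk on its spring towards the wheel, m: 0 extended to 0.012 at the stop; the wheel presses with 3.2 N at 0 rising to 12.8 N at 0.012 (800 N/m)
- roller_wheel (a joint): turn of the roller's wheel on its axle, rad, free to turn endlessly
- stand_rest (a point): where the centre of the roller's handle is when parked, 113 mm above the bench, on the stand's middle; the roller's axes are parallel to this frame's (either way round). The roller starts parked here
- roller: the hand roller as a whole, about 370 g: handle; under it a bridge 40 (x) x 92 (y) x 10 mm (30 to 40 mm below the handle's centre); below that a sprung fork 54 mm wide with a rubber wheel 36 mm in diameter, 44 mm wide. Origin at the wheel's lowest point with the spring extended, z up along the handle
- plate: the cover plate as a whole; origin at the centre of its underside
- nest: fixed nest: aluminium base 160 (x) x 110 (y) x 5 mm, floor pad 122 x 34 mm up to 12 mm, and dark steel rails 12 mm wide, tops 17 mm above the bench, round the cavity; origin under its middle
- stand: fixed dark steel stand: base 76 (x) x 104 (y) x 8 mm and two upright walls 64 mm long along x, 8 mm thick, 68 mm apart inside, tops 73 mm above the bench. The roller's bridge rests across both wall tops, fork and wheel hanging between them; origin under its middle
- spare: spare plate, bystander: plain grey slab 90 (x) x 60 (y) x 10 mm with no notch, loose; origin at the centre of its underside
- bottle: white plastic bottle, bystander, 68 mm diameter, 150 mm tall, loose; origin at the centre of its underside
- samplebox: flat black and grey sample box, bystander, 110 x 75 x 28 mm, loose; origin at the centre of its underside
- jar: low jar with a paper label, bystander, 60 mm diameter, 75 mm tall, loose; origin at the centre of its underside
Things that resemble listed ones, but are neither listed nor needed, are in the scene too. What is shaped like the plate but pink is not meant.

How it is judged:
By the outcome, as a careful person would: the job done as asked, in the order asked, and still so for the second after the job is handed in, with the robot touching nothing.
It also fails if it takes over 72 s, if anything falls off the work surface, if the arm or the gripper's body presses on something with over 40 N, if the wrist force passes 120 N, or if a joint passes its speed limit or range.

### The arm

A 6-joint arm with a two-finger parallel gripper is mounted at the origin on the work surface. World frame = base frame: x ahead of the robot, y to its left, z up, the work surface at z = 0. Lengths are in m, angles in rad, forces in N, time in s.
With the tool pointing down it reaches from about 0.275 to 0.75 m from the base axis. Payload 10.2 kg.
Tool frame: the origin (TCP) lies at the very end of the fingers, on their centre line; the grasp point (between the pads) lies arm.grip_depth behind it (arm.grip_depth is the distance from the TCP to the grasp point, in m); z points along the fingers, y is the line along which they close (so a half turn about z gives the same grasp; the last joint's range is limited). The gripper opens to 88 mm and grips with 3 to 60 N. Pads are 18 mm wide; open, the fingers measure 123 mm over their backs; the gripper's body (75 mm by 187 mm) begins 45 mm behind the grasp point.
Start: joints at [-1.404, 0.313, 1.498, -0, 1.331, -0.223], TCP at [0.199, -0.486, 0.239] pointing down, gripper open.
Joint ranges: [-2.94, 2.94], [-0.97, 2.17], [0.19, 2.56], [-1.23, 4.37], [0.02, 3.11], [-2.88, 2.88]. Speed limits (rad/s): [2.39, 2.39, 3.01, 3.14, 3.14, 3.14].

### API

Orientations are given as a unit quaternion [x, y, z, w].
In Python, from station import readout, eyes, arm, nets gives the robot as it stands.
- The arm moves only by the shell command python3 -m jog 'ROWS' [FORCE]. ROWS is JSON, a list of rows, each a list of 3 entries, a list of its own where there are three numbers: the turn, a rotation vector about the tool's x, y, z in rad, then the shift along the tool's x, y, z in m, then the closure, from 0 (fully open) to 1 (shut). A call has 1 to 20 rows; each row is the pose to reach, as a shift and turn from the pose commanded when the call began, along the tool's axes at that moment; what a row does not reach only later rows make up. A row lasts 1/12 s, in which the tool goes at most 41.7 mm and 7.16 degrees, less where a joint would pass 70% of its speed; a pose out of reach is approached as far as the arm can. A call with a gripper value outside its range is refused whole. The fingers move at their own pace and stop on an object; FORCE is the grip in N (left out, the last holds). Time passes only in rows, so rows that repeat a pose let the fingers close. It gives the time, the measured TCP pose, the force, the opening and the grip force at its end, in the units of the state.
- readout.state(): the state, without advancing time (a new reading comes with each control period).
- eyes.camera(name): name is "scene" or "side" or "wrist"; returns (picture, depth): 384x512x3 uint8, red, green, blue; 384x512 float32, m along the optical axis (not along the pixel's ray), 0 where there is no reading.
- eyes.camera_params(name): a dict with "K" (3x3 intrinsics, pixels), "R" (3x3) and "t" (3): a world point X has camera coordinates R X + t. Camera axes: x right, y down, z forward; pixel columns grow to the right and rows downward; lengths in m; the calibration is good to about 2 mm. A picture is of the moment at which its call begins: read the wrist's pose just before it. camera_params takes no time and is no camera call; for the wrist camera it gives the pose at the moment of the call.
- arm.job_done(): hands the job in; it is judged then, once.
Trained networks look in the newest picture that a camera, given by its name, has taken for a name from the list of things; names that differ only in an ending like _2 or _b are one class to them, and where a whole thing is asked for, a point or a joint stands for the part that bears it (a point fixed in the world has none). Each returns a list of dicts, best first, with "confidence" (0 to 1); they miss things now and then, are a little off and sometimes report something else, mostly with a low value. They report only what shows in the picture. A call takes as long as a camera call. They do not tell look-alikes from the thing itself.
- nets.search_frame(query, camera): "extent" ([left, top, right, bottom] in pixels, round what is visible of it).
- nets.regions_of(query, camera): "pixels" (384x512 bool, what is visible of it) and "extent" ([left, top, right, bottom] in pixels, round what is visible of it).
The state is a dict: "time": time; "q": joint angles; "joint_velocities": joint speeds; "joint_efforts": joint torques, N m; "ee_pos": TCP position; "tool_rot": TCP orientation; "contact_force": force on the tool from outside, world axes, zero at the start; "moment": the same for the moment, N m; "gripper_width": finger opening in m; "gripper_force": force on a finger pad.
Only numpy, scipy, OpenCV 4.12 (cv2) and the standard library are available. Lean on these libraries where they do the work, as an engineer would, in place of code of your own. Each camera call takes 0.05 s, during which the arm holds its last target. There are 200 camera calls.

## Working session

There is one attempt and no reset: what is moved stays moved. The work goes in short steps, Python scripts to look and compute and a shell command to move; the robot and the scene stay as the last step left them, time stands still between calls to the robot, and variables do not carry over. Pictures are saved under pics/ and viewed, at most 10 in all, crops included, and the job is handed in when it is done.

```bash
ls; mkdir -p pics
python3 - <<'E'
from station import readout, eyes, arm, nets
import cv2, numpy as np
s=readout.state(); print({k:np.round(v,3) for k,v in s.items()}, arm.grip_depth)
ims=[]
for c in ["scene","side"]:
    p,d=eyes.camera(c); np.savez(f"pics/{c}0.npz",p=p,d=d); ims.append(p)
    cv2.imwrite(f"pics/{c}0.png",p[:,:,::-1])
    q=eyes.camera_params(c); print(c,np.round(q["K"],1).tolist(),np.round(-q["R"].T@q["t"],3))
    for n in ["plate","nest","roller","stand","spare","roller_handle"]:
        for r in nets.search_frame(n,c)[:3]: print(n,np.round(r["extent"]),round(r["confidence"],2))
E
```

```text
pics
{'time': np.float64(0.0), 'q': array([-1.404,  0.313,  1.498,  0.   ,  1.331, -0.223]), 'joint_velocities': array([ 0.001, -0.001, -0.001, -0.001,  0.002, -0.   ]), 'joint_efforts': array([-2.0000e-03, -4.0221e+01, -2.5227e+01,  6.9000e-02,  3.5000e-02,
       -0.0000e+00]), 'ee_pos': array([ 0.199, -0.485,  0.238]), 'tool_rot': array([ 0.981,  0.194,  0.   , -0.001]), 'contact_force': array([-0.528, -0.06 ,  0.713]), 'moment': array([-0.013, -0.039,  0.06 ]), 'gripper_force': np.float64(0.0), 'gripper_width': np.float64(0.088)} 0.0187
scene [[469.4, 0.0, 252.9], [0.0, 469.4, 196.1], [0.0, 0.0, 1.0]] [1.371 0.717 0.955]
plate [161. 162. 195. 176.] 0.84
plate [187. 180. 218. 202.] 0.58
nest [248. 201. 305. 234.] 0.62
roller [233. 138. 252. 163.] 0.61
stand [227. 153. 256. 183.] 0.65
roller_handle [250. 201. 304. 233.] 0.68
roller_handle [239. 134. 250. 162.] 0.6
side [[350.3, 0.0, 253.1], [0.0, 350.3, 189.2], [0.0, 0.0, 1.0]] [ 0.481 -0.851  0.733]
plate [242. 253. 292. 281.] 0.74
plate [254. 295. 295. 349.] 0.66
nest [202. 190. 256. 224.] 0.76
nest [200. 256. 213. 269.] 0.59
roller [183. 230. 215. 270.] 0.97
stand [180. 242. 223. 294.] 0.9
stand [317. 189. 339. 228.] 0.66
spare [185. 226. 214. 272.] 0.66
spare [229. 148. 255. 156.] 0.57
roller_handle [184. 226. 215. 271.] 0.75
```

Run:
```python
import cv2
a=cv2.imread("pics/side0.png")[110:384,140:440]; cv2.imwrite("pics/a.png",cv2.resize(a,None,fx=2.18,fy=2.18,interpolation=cv2.INTER_CUBIC))
b=cv2.imread("pics/scene0.png")[100:260,130:343]; cv2.imwrite("pics/b.png",cv2.resize(b,None,fx=3.7,fy=3.7,interpolation=cv2.INTER_CUBIC))
```

```text
(no output)
```

View pics/a.png

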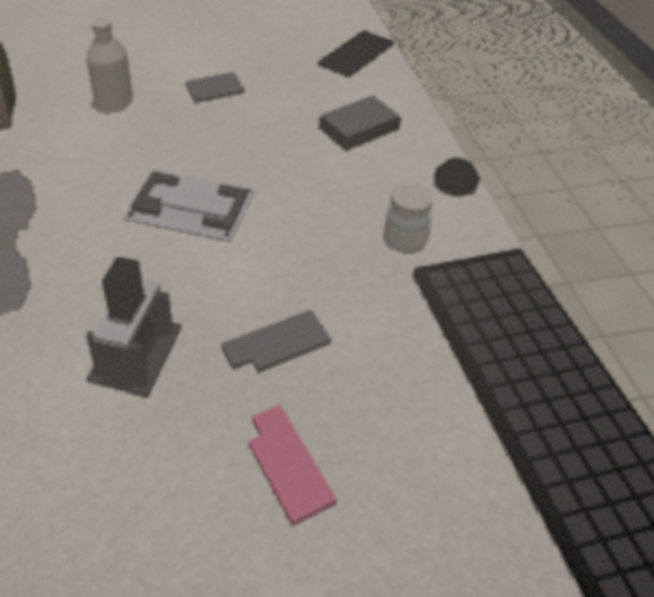

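View pics/b.png

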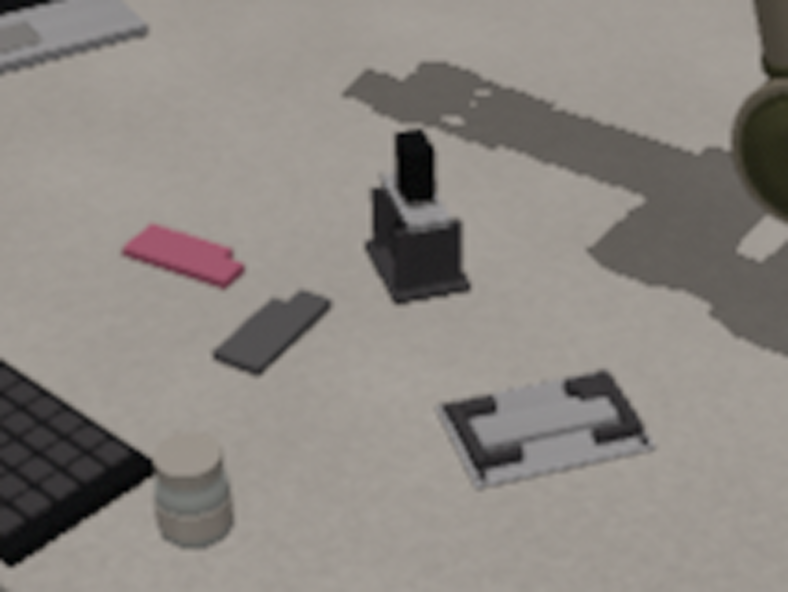

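The grey plates are: notched plate at side px (266,266), pink look-alike at (273,322), and the plain spare at (238,150). The notched grey one, with its notch at the left end near (248,275), fits the description, and this enlarged crop confirms it. Next I'll measure coarse poses.

```bash
cat > h.py <<'E'
import numpy as np, cv2
def world(d,q,uv=None):
    K,R,t=q["K"],np.array(q["R"]),np.array(q["t"])
    v,u=np.mgrid[:d.shape[0],:d.shape[1]]
    pc=np.stack([(u-K[0][2])/K[0][0]*d,(v-K[1][2])/K[1][1]*d,d],-1)
    w=(pc-t)@R; w[d<=0]=np.nan
    return w
def rect(P):
    (c,s,a)=cv2.minAreaRect((P[:,:2]*1000).astype(np.float32))
    return np.round(c,1),np.round(s,1),round(a,1)
E
python3 - <<'E'
from h import *
from station import eyes
boxes={"side":{"plate":(238,250,296,284),"nest":(196,186,260,224),"stand":(178,224,226,296),"jar":(314,192,342,228),"bottle":(178,118,203,163)},
"scene":{"plate":(185,176,222,204),"nest":(245,198,310,236),"stand":(226,133,260,184)}}
for c in boxes:
    z=np.load(f"pics/{c}0.npz"); w=world(z["d"],eyes.camera_params(c)); g=z["p"].mean(-1)
    for n,(l,t,r,b) in boxes[c].items():
        P=w[t:b,l:r].reshape(-1,3); P=P[np.isfinite(P).all(1)]
        for lo,hi in [(-.01,.004),(.004,.02),(.05,.09),(.12,.16)]:
            Q=P[(P[:,2]>lo)&(P[:,2]<hi)]
            if len(Q)>15: print(c,n,lo,len(Q),Q[:,2].mean().round(4),*rect(Q))
E
```

```text
side plate -0.01 1183 0.0011 [ 593.2 -284.6] [111.2 154.7] 79.8
side plate 0.004 780 0.0106 [ 590.1 -293.5] [ 94.2 127.7] 80.3
side nest -0.01 1188 0.0011 [512.1 -21.9] [180.8 211.8] 79.7
side nest 0.004 1222 0.0109 [507.3 -28.5] [173.4 204.9] 77.7
side stand -0.01 1626 0.001 [ 420.9 -220.7] [255.3 139.2] 84.3
side stand 0.004 487 0.0094 [ 434.5 -221. ] [236. 118.] 86.7
side stand 0.05 561 0.0755 [ 426.9 -277. ] [93.1 64.2] 63.9
side stand 0.12 272 0.1381 [ 426.9 -276.8] [41.7 29. ] 65.4
side jar -0.01 418 0.0013 [ 819.2 -105. ] [168.9  85.5] 73.1
side jar 0.004 88 0.0117 [ 812.9 -108. ] [166.6  77.6] 62.8
side jar 0.05 310 0.0701 [ 798.6 -147.4] [51.7 53.2] 4.7
side bottle -0.01 442 0.0015 [407.8 399.4] [360.6 105.4] 87.6
side bottle 0.004 90 0.0096 [408.4 397.4] [348.1  98.2] 88.0
side bottle 0.05 182 0.0707 [417.6 246. ] [67.7 36.3] 4.4
side bottle 0.12 100 0.1389 [414.6 262.5] [30.3 32.3] 65.7
scene plate -0.01 654 0.0001 [ 586.2 -302.3] [164.9 126.7] 48.0
scene plate 0.004 382 0.0097 [ 588.9 -296.7] [158.4 119.8] 49.6
scene nest -0.01 1381 0.0005 [507.5 -25.3] [191.7 211.3] 45.5
scene nest 0.004 1059 0.0107 [511.6 -19.4] [180.4 202.4] 43.9
scene stand -0.01 839 0.0001 [ 346.6 -353.3] [352.5 132.5] 45.7
scene stand 0.004 240 0.0086 [ 348.  -346.3] [342.2 130.4] 47.4
scene stand 0.05 271 0.0718 [ 428.2 -273.5] [92.4 64.2] 60.9
scene stand 0.12 113 0.1365 [ 426.8 -276.8] [52.3 28.6] 59.6
```

```bash
cat >> h.py <<'E'
from scipy.spatial.transform import Rotation as Rn
def go(p,yaw=None):
    """shift (mm) and z turn (rad) from present pose to TCP p, tool x at yaw deg (mod 180 choices)"""
    from station import readout
    s=readout.state(); R=Rn.from_quat(s["tool_rot"]); 
    sh=R.inv().apply(np.array(p)-s["ee_pos"])*1000
    y0=np.degrees(np.arctan2(*R.as_matrix()[[1,0],0]))
    o="" 
    if yaw is not None:
        ds=[-(yaw+k-y0) for k in(-360,-180,0,180,360)]
        o=[(round(d,1),round(np.radians(d),3)) for d in ds if abs(d)<200]
        D=Rn.from_matrix(np.array([[np.cos(np.radians(yaw)),np.sin(np.radians(yaw)),0],[np.sin(np.radians(yaw)),-np.cos(np.radians(yaw)),0],[0,0,-1]]).T)
        for k in (0,180): print("rotvec",k,(R.inv()*D*Rn.from_euler('z',k,degrees=True)).as_rotvec().round(4))
    print("t",round(s["time"],2),"yaw0",round(y0,1),"q6",s["q"][5].round(2),"shift mm",sh.round(1),"turn",o)
E
python3 - <<'E'
from h import *
from station import eyes,readout
s=readout.state(); R=Rn.from_quat(s["tool_rot"]); q=eyes.camera_params("wrist")
C=-np.array(q["R"]).T@q["t"]; print(R.inv().apply(C-s["ee_pos"]), R.inv().apply(np.array(q["R"])[2]), R.inv().apply(np.array(q["R"])[0]),q["K"])
go([.59,-.294,.24]); go([.51,-.16,.40])
# masked rect
for c,l,t,r,b in [("side",238,250,296,284),("scene",185,176,222,204)]:
    z=np.load(f"pics/{c}0.npz"); w=world(z["d"],eyes.camera_params(c))
    g=z["p"].mean(-1)[t:b,l:r]; m=g<np.percentile(g,20)*.5+np.percentile(g,90)*.5
    P=w[t:b,l:r][m]; P=P[P[:,2]>.004]; print(c,len(P),*rect(P))
E
```

```text
[ 8.05200496e-02 -1.79463974e-06 -1.46626337e-01] [-3.04378710e-01 -1.20217974e-04  9.52551094e-01] [-4.11120798e-04  9.99999915e-01 -5.16345439e-06] [[295.00614922   0.         251.58707121]
 [  0.         295.00614922 191.98079282]
 [  0.           0.           1.        ]]
t 0.7 yaw0 22.3 q6 -0.22 shift mm [434.  -28.8  -1.3] turn 
t 0.7 yaw0 22.3 q6 -0.22 shift mm [ 411.  -183.2 -161.3] turn 
side 768 [ 590.  -293.2] [119.6  58.1] 15.3
scene 347 [ 599.2 -322.2] [125.9 115.7] 18.1
```

```bash
python3 -m jog '[[[0,0,0.12],[0.05,-0.01,0.0],0],[[0,0,0.12],[0.09,-0.01,0],0],[[0,0,0.12],[0.13,-0.02,0],0],[[0,0,0.12],[0.17,-0.02,0.01],0],[[0,0,0.12],[0.21,-0.025,0.01],0],[[0,0,0.12],[0.25,-0.025,0.015],0],[[0,0,0.12],[0.29,-0.025,0.02],0],[[0,0,0.12],[0.33,-0.025,0.02],0],[[0,0,0.12],[0.37,-0.025,0.02],0],[[0,0,0.12],[0.4,-0.025,0.02],0],[[0,0,0.12],[0.405,-0.025,0.02],0],[[0,0,0.12],[0.405,-0.025,0.02],0]]'
cat >> h.py <<'E'
def wrist(tag):
    from station import eyes
    q=eyes.camera_params("wrist"); p,d=eyes.camera("wrist"); cv2.imwrite(f"pics/{tag}.png",p[:,:,::-1])
    np.savez(f"pics/{tag}.npz",p=p,d=d,K=q["K"],R=q["R"],t=q["t"]); return p,d,world(d,q),q
E
python3 - <<'E'
from h import *
from station import nets
p,d,w,q=wrist("w1")
for r in nets.regions_of("plate","wrist")[:3]:
    P=w[r["pixels"]&(w[...,2]>.005)&(w[...,2]<.02)]; print(r["extent"],r["confidence"],P[:,2].mean(),*rect(P))
E
```

```text
time: 1.7
ee_pos: [0.5658, -0.3075, 0.218]
tool_rot: [0.991, 0.136, -0.0, -0.0]
contact_force: [-0.8, -0.1, -0.4]
gripper_width: 0.0884
gripper_force: 0.0
[223.8, 89.5, 269.5, 192.5] 0.89 0.010547230049561993 [ 591.  -293.6] [119.6  50.1] 15.3
[306.9, 172.5, 407.9, 211.6] 0.6 0.010516695142855999 [ 572.1 -442.7] [ 50.7 120.5] 16.6
```

View pics/w1.png

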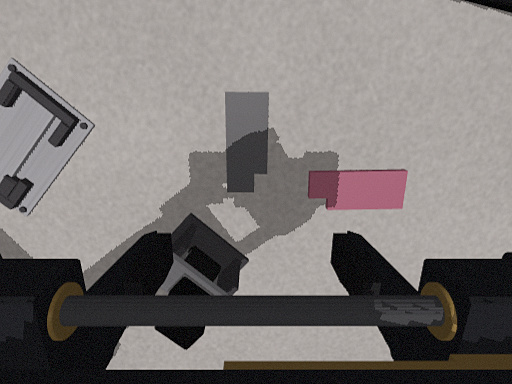

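Image w1: grey plate at px (246,140) with its notch at lower right (262,183), pointing back towards the base. The pink plate is at (357,188), the nest at left and the stand at (205,265). So plate +x is about 195.3°. I'll go down to grasp it.

```bash
python3 -c "
from h import *
go([.591,-.2936,.003],15.3)"
```

```text
rotvec 0 [-0.0002  0.0005  0.0024]
rotvec 180 [-8.0000e-04 -3.0000e-04 -3.1392e+00]
t 1.8 yaw0 15.4 q6 0.62 shift mm [ 30.3  -7.6 215.6] turn [(np.float64(180.1), np.float64(3.144)), (np.float64(0.1), np.float64(0.002)), (np.float64(-179.9), np.float64(-3.139))]
```

```bash
python3 -m jog '[[[0,0,0],[0.015,-0.004,0.04],0],[[0,0,0],[0.03,-0.0075,0.08],0],[[0,0,0],[0.03,-0.0075,0.12],0],[[0,0,0],[0.03,-0.0075,0.16],0],[[0,0,0],[0.03,-0.0075,0.19],0],[[0,0,0],[0.03,-0.0075,0.208],0],[[0,0,0],[0.03,-0.0075,0.2145],0],[[0,0,0],[0.03,-0.0075,0.2145],0],[[0,0,0],[0.03,-0.0075,0.2145],0.4],[[0,0,0],[0.03,-0.0075,0.2145],0.7],[[0,0,0],[0.03,-0.0075,0.2145],1],[[0,0,0],[0.03,-0.0075,0.2145],1],[[0,0,0],[0.03,-0.0075,0.2145],1],[[0,0,0],[0.03,-0.0075,0.2145],1]]' 25
```

```text
time: 2.97
ee_pos: [0.5917, -0.2934, 0.0047]
tool_rot: [0.991, 0.135, 0.0, 0.0]
contact_force: [0.2, -0.7, 1.6]
gripper_width: 0.0504
gripper_force: 0.3
```

```bash
python3 -m jog '[[[0,0,0],[0,0,0],1],[[0,0,0],[0,0,0],1],[[0,0,0],[0,0,-0.03],1],[[0,0,0],[0,0,-0.07],1],[[0,0,0],[0,0,-0.11],1],[[0,0,0],[0,-0.02,-0.145],1],[[0,0,0],[-0.01,-0.05,-0.17],1],[[0,0,0],[-0.02,-0.09,-0.18],1],[[0,0,0],[-0.03,-0.13,-0.18],1],[[0,0,0],[-0.04,-0.17,-0.18],1],[[0,0,0],[-0.05,-0.21,-0.18],1],[[0,0,0],[-0.054,-0.245,-0.18],1],[[0,0,0],[-0.054,-0.258,-0.18],1],[[0,0,0],[-0.054,-0.258,-0.18],1],[[0,0,0],[-0.054,-0.258,-0.18],1]]' 25
python3 - <<'E'
from h import *
from station import nets
p,d,w,q=wrist("w2")
for n in["nest","plate"]:
  for r in nets.regions_of(n,"wrist")[:3]:
    P=w[r["pixels"]]; print(n,r["extent"],r["confidence"],np.nanmedian(P,0))
    for lo,hi in[(.003,.008),(.010,.0135),(.0155,.03)]:
        Q=P[(P[:,2]>lo)&(P[:,2]<hi)]
        if len(Q)>50: print(lo,len(Q),Q.mean(0),*rect(Q))
E
```

```text
time: 4.22
ee_pos: [0.4713, -0.0594, 0.1845]
tool_rot: [0.991, 0.135, 0.0, 0.0]
contact_force: [0.1, -0.6, -0.8]
gripper_width: 0.0495
gripper_force: 25.0
nest [151.4, 28.9, 322.5, 187.3] 0.98 [ 0.53876394 -0.02249153  0.00742278]
0.003 6056 [ 0.53775742 -0.01968305  0.00552549] [516.8 -26.9] [110.1 160.4] 63.1
0.01 2754 [ 0.529873   -0.03134429  0.01235839] [516.  -25.3] [ 95.5 145.9] 62.1
0.0155 2451 [ 0.53885334 -0.02935237  0.01718494] [516.8 -26.9] [ 79.1 149.1] 63.1
plate [200.0, 140.2, 305.1, 347.3] 0.68 [ 0.49023572 -0.05475332  0.19050497]
```

View pics/w2.png

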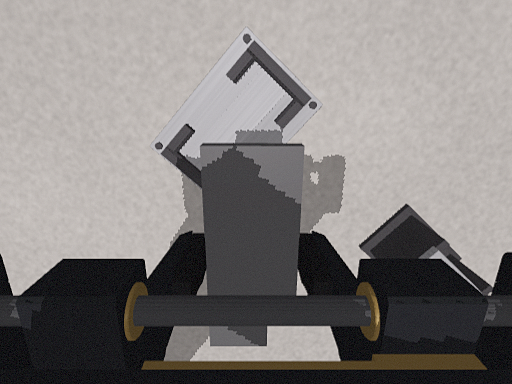

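Run:
```python
from h import *
from station import eyes
a=np.radians(-26.9); c=np.array([.5168,-.0269])
out=[]
for n in["scene0","side0","w2"]:
    z=np.load(f"pics/{n}.npz"); q=z if n=="w2" else eyes.camera_params(n[:-1])
    K,R,t=[np.array(q[k]) for k in "KRt"]
    yy,xx=np.mgrid[65:-65:-.35,-95:95:.35]/1000.
    X=np.stack([c[0]+xx*np.cos(a)-yy*np.sin(a),c[1]+xx*np.sin(a)+yy*np.cos(a),np.full_like(xx,.017)],-1)
    u=X@R.T+t; u=u@K.T; u=(u[...,:2]/u[...,2:]).astype(np.float32)
    o=cv2.remap(np.ascontiguousarray(z["p"][:,:,::-1]),u[...,0],u[...,1],cv2.INTER_CUBIC); out.append(cv2.resize(o,(400,290)))
cv2.imwrite("pics/nest.png",np.vstack([np.hstack(out[:2]),np.hstack([out[2],out[2]*0])]))
```

```text
(no output)
```

View pics/nest.png

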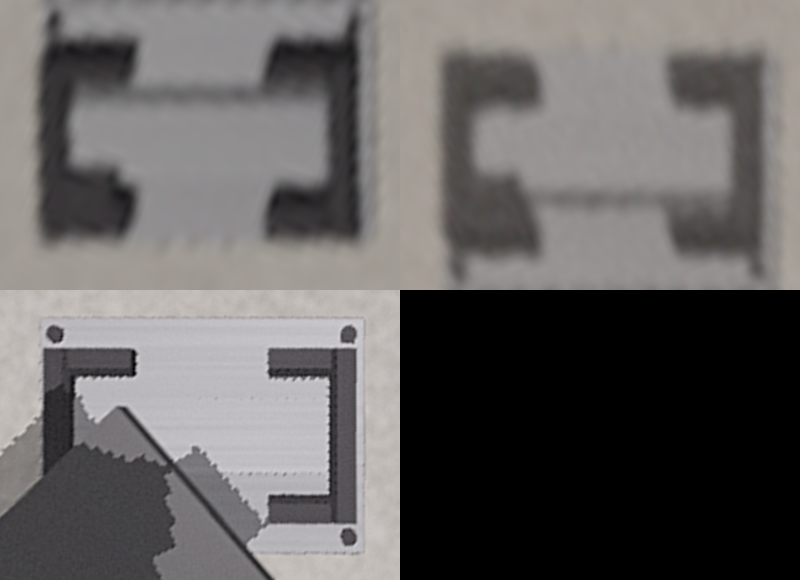

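The key shows at the lower left of the rectified views, from both fixed cameras (px ~(95,205) and ~(490,215)). So nest yaw = 153.1°, and the plate must turn −42.2°, which is +0.737 rad about tool z. I'll rotate, stand back and re-measure.

```bash
python3 -m jog '[[[0,0,0.12],[-0.004,-0.015,0],1],[[0,0,0.24],[-0.008,-0.03,0],1],[[0,0,0.36],[-0.012,-0.045,0],1],[[0,0,0.48],[-0.016,-0.06,0],1],[[0,0,0.6],[-0.02,-0.075,0],1],[[0,0,0.7],[-0.022,-0.0865,0],1],[[0,0,0.737],[-0.022,-0.0865,0],1],[[0,0,0.737],[-0.022,-0.0865,0],1],[[0,0,0.737],[-0.022,-0.0865,0],1]]' 25
python3 - <<'E'
from h import *
from station import nets,readout
s=readout.state()
p,d,w,q=wrist("w3")
R=Rn.from_quat(s["tool_rot"])
for n in["nest"]:
  for r in nets.regions_of(n,"wrist")[:1]:
    P=w[r["pixels"]]; print(n,r["extent"],r["confidence"])
    for lo,hi in[(.003,.008),(.0155,.03)]:
        Q=P[(P[:,2]>lo)&(P[:,2]<hi)]; print(lo,len(Q),Q[:,2].mean(),*rect(Q))
T=R.inv().apply((w-s["ee_pos"]).reshape(-1,3)).reshape(w.shape)
m=(abs(w[...,2]-.190)<.012)&(abs(T[...,1])<.06)&(T[...,0]>-.2)
m[:130]&=True
P=T[m&(abs(T[...,2])<.03)]; print("held",len(P),P.min(0),P.max(0), [np.percentile(P[:,2],k) for k in(5,50,95)])
F=P[P[:,0]>.02]; print("front",*rect(F), F[:,1].min(),F[:,1].max())
for x in(.02,.03,.04,.05):
    f=P[abs(P[:,0]-x)<.003]; print(x,f[:,1].min().round(4),f[:,1].max().round(4),np.median(f[:,2]).round(4))
for y in(-.02,-.01,0,.01,.02):
    f=P[abs(P[:,1]-y)<.002]; print(y,np.sort(f[:,0])[-4:].round(4))
E
```

```text
time: 5.12
ee_pos: [0.4269, 0.0177, 0.1841]
tool_rot: [0.973, -0.231, 0.0, 0.0]
contact_force: [0.1, 0.4, -0.5]
gripper_width: 0.0494
gripper_force: 25.0
nest [196.3, 0.3, 309.7, 143.6] 0.83
0.003 8043 0.005508087897881909 [517.8 -27.8] [110.3 136.2] 63.1
0.0155 2253 0.017093993613405627 [517.1 -27.4] [ 79.1 131.3] 63.2
held 16885 [-0.06216683 -0.04051582 -0.01785335] [0.05875993 0.03764695 0.00336432] [np.float64(-0.00758226909575641), np.float64(-0.006063282209394703), np.float64(-0.0049475251861992985)]
front [39.3 -1.3] [38.8 50.2] 0.2 -0.02643234899969146 0.023874968625522033
0.02 -0.0264 0.0238 -0.006
0.03 -0.0264 0.0237 -0.006
0.04 -0.0264 0.0238 -0.006
0.05 -0.0263 0.0238 -0.006
-0.02 [0.0586 0.0586 0.0586 0.0586]
-0.01 [0.0586 0.0586 0.0586 0.0588]
0 [0.0586 0.0586 0.0586 0.0586]
0.01 [0.0585 0.0585 0.0585 0.0585]
0.02 [0.0585 0.0585 0.0585 0.0586]
```

View pics/w3.png

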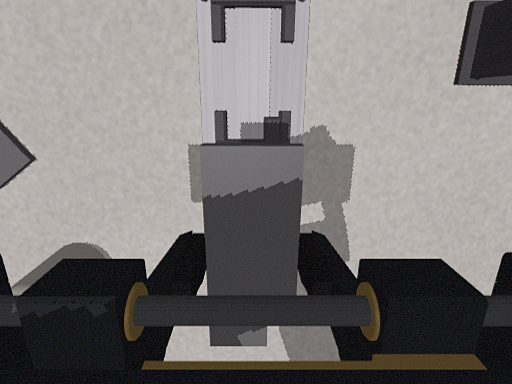

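Run:
```python
from h import *
from station import nets,readout
s=readout.state(); z=np.load("pics/w3.npz"); w=world(z["d"],z); R=Rn.from_quat(s["tool_rot"])
T=R.inv().apply((w-s["ee_pos"]).reshape(-1,3)).reshape(w.shape)*1000
m=(abs(w[...,2]-.017)<.0015)&(abs(T[...,1])<60)&(T[...,0]>20); P=T[m]
far=P[P[:,0]>100]; near=P[P[:,0]<100]
print("y",P[:,1].min(),P[:,1].max(), "z",P[:,2].mean())
for sgn in(-1,1):
    f=far[sgn*(far[:,1]+1)>30]; n=near[sgn*(near[:,1]+1)>30]
    print(sgn, f[:,0].min(),n[:,0].max(),(f[:,0].min()+n[:,0].max())/2,len(f),len(n))
    for g in(f,n): print(" rail y",np.percentile(g[:,1],[1,99]).round(1), np.polyfit(g[:,0],g[:,1],1)[0].round(3))
b=(abs(w[...,2]-.005)<.0015)&(abs(T[...,1])<70)&(T[...,0]>60); B=T[b]; print("base y",np.percentile(B[:,1],[.5,99.5]))
import math
print("nest w2 in T", R.inv().apply(np.array([.5168,-.0269,0])-s["ee_pos"])*1000)
```

```text
y -39.96076553805875 39.26424742695685 z 167.08612095957454
-1 133.0650112783948 68.23079252066238 100.64790189952859 346 268
 rail y [-39.7 -31.1] -0.005
 rail y [-39.9 -31.1] -0.005
1 132.89736584968247 68.15643456794223 100.52690020881235 405 284
 rail y [29.1 39.2] 0.005
 rail y [29.2 38.9] -0.005
base y [-54.90661841  54.26132397]
nest w2 in T [100.45120191  -0.67803769 184.10585584]
```

```bash
python3 -m jog '[[[0,0,0],[0.035,0,0.01],1],[[0,0,0],[0.07,0.0009,0.03],1],[[0,0,0],[0.098,0.0009,0.06],1],[[0,0,0],[0.102,0.0009,0.095],1],[[0,0,0],[0.102,0.0009,0.125],1],[[0,0,0],[0.102,0.0009,0.145],1],[[0,0,0],[0.102,0.0009,0.154],1],[[0,0,0],[0.102,0.0009,0.158],1],[[0,0,0],[0.102,0.0009,0.158],1],[[0,0,0],[0.102,0.0009,0.158],1]]' 25
python3 -c "
from h import *
from station import readout
s=np.load('pics/w3.npz')
go([.4269+.102*.8933-.0009*.4496,.0177-.102*.4496-.0009*.8933,.0165])"
```

```text
time: 6.05
ee_pos: [0.5179, -0.0286, 0.0274]
tool_rot: [0.973, -0.231, 0.001, 0.0]
contact_force: [0.1, 0.3, -1.1]
gripper_width: 0.0498
gripper_force: 25.0
t 6.05 yaw0 -26.8 q6 1.76 shift mm [-0.1  0.4 10.9] turn
```

```bash
python3 -m jog '[[[0,0,0],[0,0,0.002],1],[[0,0,0],[0,0,0.004],1],[[0,0,0],[0,0,0.006],1],[[0,0,0],[0,0,0.0075],1],[[0,0,0],[0,0,0.009],1],[[0,0,0],[0,0,0.0095],1],[[0,0,0],[0,0,0.0095],1]]' 25
```

```text
time: 6.63
ee_pos: [0.5171, -0.0283, 0.0167]
tool_rot: [0.973, -0.231, -0.0, -0.0]
contact_force: [0.6, 0.5, -0.9]
gripper_width: 0.0493
gripper_force: 25.0
```

```bash
python3 -m jog '[[[0,0,0],[0,0,0.0005],1],[[0,0,0],[0,0,0.001],1],[[0,0,0],[0,0,0.001],1]]' 25
```

```text
time: 6.88
ee_pos: [0.5172, -0.0283, 0.0165]
tool_rot: [0.973, -0.231, 0.0, 0.0]
contact_force: [-3.5, 0.5, 9.3]
gripper_width: 0.0491
gripper_force: 25.0
```

```bash
python3 -m jog '[[[0,0,0],[0,0,-0.0005],0.4],[[0,0,0],[0,0,-0.0005],0.2],[[0,0,0],[0,0,-0.0005],0],[[0,0,0],[0,0,-0.0005],0],[[0,0,0],[0,0,-0.0005],0],[[0,0,0],[0,0,-0.03],0],[[0,0,0],[0,0,-0.07],0],[[0,0,0],[-0.02,0,-0.11],0],[[0,0,0],[-0.05,0,-0.15],0],[[0,0,0],[-0.065,0,-0.19],0],[[0,0,0],[-0.065,0,-0.22],0],[[0,0,0],[-0.065,0,-0.22],0]]'
python3 - <<'E'
from h import *
from station import nets,readout
s=readout.state(); p,d,w,q=wrist("w4")
for n in["nest","plate","roller","stand"]:
  for r in nets.regions_of(n,"wrist")[:2]:
    P=w[r["pixels"]]; print(n,r["extent"],r["confidence"])
    for lo,hi in[(.003,.008),(.0155,.0185),(.0195,.03),(.06,.09),(.125,.16)]:
        Q=P[(P[:,2]>lo)&(P[:,2]<hi)]
        if len(Q)>150: print(lo,len(Q),Q[:,2].mean(),Q[:,2].std(),*rect(Q))
E
```

```text
time: 7.88
ee_pos: [0.4606, 0.001, 0.2429]
tool_rot: [0.973, -0.231, 0.006, 0.0]
contact_force: [0.8, -1.0, 1.3]
gripper_width: 0.0884
gripper_force: 0.0
nest [207.5, 43.5, 297.9, 174.6] 0.76
0.003 4425 0.0055041688333254506 0.000804384714305659 [517.2 -27.4] [110.1 159. ] 63.1
0.0155 2215 0.017080289863860766 0.0007264131739267527 [516.9 -27.3] [ 79.1 149.2] 63.0
plate [231.0, 62.1, 271.4, 164.8] 0.71
0.0195 3900 0.022490676810540327 0.0007831640869264254 [516.3 -26.4] [ 49.5 119.9] 62.3
roller [464.9, 63.2, 507.1, 107.6] 0.75
0.06 1741 0.08337778522278542 0.002603564831634366 [ 438.3 -252.2] [41.8 39.9] 63.4
roller [207.7, 46.6, 302.3, 175.8] 0.29
0.003 4487 0.005501223313583361 0.0008058688813219866 [517.2 -27.5] [110.1 159. ] 63.0
0.0155 2215 0.017080289863860766 0.0007264131739267527 [516.9 -27.3] [ 79.1 149.2] 63.0
stand [420.2, 48.8, 510.9, 122.7] 0.73
0.003 376 0.006812456412678155 0.0013836102831605232 [ 426.4 -275.1] [104.4  75.2] 63.3
0.0195 377 0.02472516435633627 0.0030154507428367346 [ 428.4 -272.6] [78.6 63.2] 63.3
0.06 567 0.06764653325778192 0.004775998814300013 [ 443.8 -241.3] [ 9.6 63.4] 63.7
stand [206.3, 45.3, 300.5, 177.0] 0.7
0.003 4378 0.005506150698681798 0.0008050891522898382 [517.2 -27.5] [110.1 159. ] 63.0
0.0155 2215 0.017080289863860766 0.0007264131739267527 [516.9 -27.3] [ 79.1 149.2] 63.0
```

View pics/w4.png

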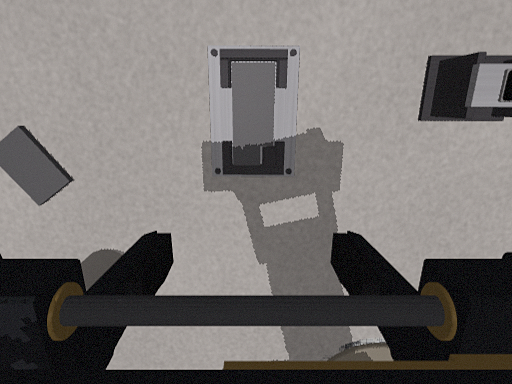

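Seated flat: the plate top is at about 22 mm, centred within 1 mm, with the notch on the key at px (268,158). The stand is parallel to the nest (−26.8°). Now the roller.

```bash
python3 -m jog '[[[0,0,0],[0.005,0.04,-0.01],0],[[0,0,0],[0.01,0.08,-0.02],0],[[0,0,0],[0.015,0.12,-0.02],0],[[0,0,0],[0.02,0.16,-0.02],0],[[0,0,0],[0.025,0.2,-0.02],0],[[0,0,0],[0.03,0.24,-0.02],0],[[0,0,0],[0.033,0.263,-0.02],0],[[0,0,0],[0.033,0.263,-0.02],0],[[0,0,0],[0.033,0.263,-0.02],0]]'
python3 - <<'E'
from h import *
from station import nets,readout
s=readout.state(); p,d,w,q=wrist("w5"); R=Rn.from_quat(s["tool_rot"])
T=R.inv().apply((w-s["ee_pos"]).reshape(-1,3)).reshape(w.shape)*1000
P=w.reshape(-1,3); t=T.reshape(-1,3); near=np.hypot(P[:,0]-.427,P[:,1]+.276)<.085
for lo,hi in[(.003,.011),(.070,.076),(.079,.087),(.138,.15)]:
    k=near&(P[:,2]>lo)&(P[:,2]<hi)
    if k.sum()>40: print(lo,k.sum(),P[k,2].mean(),*rect(P[k]),"T",t[k].min(0).round(1),t[k].max(0).round(1))
go([.427,-.2765,.095],-26.8)
E
```

```text
time: 8.88
ee_pos: [0.3696, -0.2493, 0.2543]
tool_rot: [0.973, -0.233, -0.001, -0.001]
contact_force: [0.3, 0.6, -0.2]
gripper_width: 0.0882
gripper_force: 0.0
0.003 1274 0.00842636000772473 [ 432.1 -271.9] [141.8 101.9] 49.0 T [  1.7 -82.7 243.4] [117.7  61.3 251.1]
0.07 326 0.07346271206318084 [ 426.7 -276. ] [84.1 62.5] 63.1 T [ 32.2 -43.9 178.3] [ 94.7  40.2 183.1]
0.079 1900 0.08354473635946201 [ 426.3 -275.9] [92.  39.7] 63.3 T [ 43.1 -47.9 167.1] [ 82.7  44.2 173.5]
0.138 1555 0.14324271937672256 [ 426.1 -275.8] [39.7 27.7] 63.1 T [ 48.9 -21.7 108.6] [ 76.6  18.  114.5]
rotvec 0 [-0.0012  0.0022 -0.0002]
rotvec 180 [3.5000e-03 1.8000e-03 3.1413e+00]
t 8.93 yaw0 -26.8 q6 1.18 shift mm [ 63.9  -0.5 159.5] turn [(np.float64(180.0), np.float64(3.141)), (np.float64(-0.0), np.float64(-0.0)), (np.float64(-180.0), np.float64(-3.142))]
```

```bash
python3 -m jog '[[[0,0,0],[0.04,-0.0007,0.01],0],[[0,0,0],[0.063,-0.0007,0.04],0],[[0,0,0],[0.063,-0.0007,0.075],0],[[0,0,0],[0.063,-0.0007,0.11],0],[[0,0,0],[0.063,-0.0007,0.14],0],[[0,0,0],[0.063,-0.0007,0.155],0],[[0,0,0],[0.063,-0.0007,0.16],0],[[0,0,0],[0.063,-0.0007,0.16],0],[[0,0,0],[0.063,-0.0007,0.16],0.3],[[0,0,0],[0.063,-0.0007,0.16],0.6],[[0,0,0],[0.063,-0.0007,0.16],1],[[0,0,0],[0.063,-0.0007,0.16],1],[[0,0,0],[0.063,-0.0007,0.16],1],[[0,0,0],[0.063,-0.0007,0.16],1],[[0,0,0],[0.063,-0.0007,0.16],1],[[0,0,0],[0.063,-0.0007,0.16],1]]' 45
```

```text
time: 10.27
ee_pos: [0.4266, -0.2766, 0.0958]
tool_rot: [0.973, -0.232, 0.0, 0.0]
contact_force: [-0.8, -0.5, 1.2]
gripper_width: 0.0397
gripper_force: 45.0
```

```bash
python3 -m jog '[[[0,0,0],[0,0,-0.015],1],[[0,0,0],[0,0,-0.035],1],[[0,0,0],[0,0,-0.06],1],[[0,0,0],[0,0,-0.085],1],[[0,0,0],[0,0,-0.095],1],[[0,0,0],[-0.005,-0.02,-0.095],1],[[0,0,0],[-0.018,-0.055,-0.095],1],[[0,0,0],[-0.03,-0.09,-0.095],1],[[0,0,0],[-0.043,-0.13,-0.095],1],[[0,0,0],[-0.055,-0.168,-0.095],1],[[0,0,0],[-0.068,-0.206,-0.09],1],[[0,0,0],[-0.08,-0.24,-0.07],1],[[0,0,0],[-0.086,-0.26,-0.05],1],[[0,0,0],[-0.086,-0.263,-0.035],1],[[0,0,0],[-0.086,-0.263,-0.025],1],[[0,0,0],[-0.086,-0.263,-0.025],1],[[0,0,0],[-0.086,-0.263,-0.025],1]]' 45
python3 -c "
from h import *
go([.4682,-.0031,.1038],-26.8)"
```

```text
time: 11.68
ee_pos: [0.4679, -0.0029, 0.1201]
tool_rot: [0.973, -0.231, -0.001, -0.0]
contact_force: [-0.3, 0.8, -2.9]
gripper_width: 0.0398
gripper_force: 45.0
rotvec 0 [0.0004 0.0018 0.0005]
rotvec 180 [-2.9000e-03  6.0000e-04 -3.1411e+00]
t 11.68 yaw0 -26.8 q6 1.78 shift mm [ 0.4  0.1 16.3] turn [(np.float64(180.0), np.float64(3.142)), (np.float64(0.0), np.float64(0.001)), (np.float64(-180.0), np.float64(-3.141))]
```

```bash
python3 -m jog '[[[0,0,0],[0,0,0.006],1],[[0,0,0],[0,0,0.011],1],[[0,0,0],[0,0,0.015],1],[[0,0,0],[0,0,0.018],1],[[0,0,0],[0,0,0.0195],1],[[0,0,0],[0,0,0.0195],1],[[0,0,0],[0,0,0.0195],1]]' 45
```

```text
time: 12.27
ee_pos: [0.4687, -0.0032, 0.1017]
tool_rot: [0.973, -0.231, 0.001, 0.0]
contact_force: [-1.8, -2.8, 1.8]
gripper_width: 0.0398
gripper_force: 45.0
```

```bash
python3 -m jog '[[[0,0,0],[0,0,0.0015],1],[[0,0,0],[0,0,0.003],1],[[0,0,0],[0,0,0.004],1],[[0,0,0],[0,0,0.004],1],[[0,0,0],[0,0,0.004],1]]' 45
```

```text
time: 12.68
ee_pos: [0.4685, -0.0031, 0.0974]
tool_rot: [0.973, -0.231, 0.0, 0.0]
contact_force: [-1.6, -3.4, 4.7]
gripper_width: 0.0397
gripper_force: 45.0
```

```bash
python3 -m jog '[[[0,0,0],[0.003,0,0],1],[[0,0,0],[0.008,0,0],1],[[0,0,0],[0.013,0,0],1],[[0,0,0],[0.018,0,0],1],[[0,0,0],[0.023,0,0],1],[[0,0,0],[0.028,0,0],1],[[0,0,0],[0.033,0,0],1],[[0,0,0],[0.038,0,0],1]]' 45
```

```text
time: 13.35
ee_pos: [0.5026, -0.0203, 0.0975]
tool_rot: [0.973, -0.231, 0.0, 0.0]
contact_force: [-2.1, -2.0, 4.9]
gripper_width: 0.0396
gripper_force: 45.0
```

Steady, with the handle sunk about 6 mm. I'll continue to the plain end.

```bash
python3 -m jog '[[[0,0,0],[0.005,0,0],1],[[0,0,0],[0.01,0,0],1],[[0,0,0],[0.015,0,0],1],[[0,0,0],[0.02,0,0],1],[[0,0,0],[0.025,0,0],1],[[0,0,0],[0.03,0,0],1],[[0,0,0],[0.035,0,0],1],[[0,0,0],[0.04,0,0],1],[[0,0,0],[0.045,0,0],1],[[0,0,0],[0.05,0,0],1],[[0,0,0],[0.055,0,0],1],[[0,0,0],[0.06,0,0],1],[[0,0,0],[0.065,0,0],1],[[0,0,0],[0.069,0,0],1],[[0,0,0],[0.07,0,0],1],[[0,0,0],[0.07,0,0],1]]' 45
```

```text
time: 14.68
ee_pos: [0.5653, -0.0519, 0.0975]
tool_rot: [0.973, -0.232, 0.001, 0.0]
contact_force: [0.1, -2.4, 4.4]
gripper_width: 0.0399
gripper_force: 45.0
```

```bash
python3 -m jog '[[[0,0,0],[0,0,-0.01],1],[[0,0,0],[0,0,-0.03],1],[[0,0,0],[0,0,-0.06],1],[[0,0,0],[0,0.02,-0.085],1],[[0,0,0],[-0.004,0.05,-0.0935],1],[[0,0,0],[-0.008,0.085,-0.0935],1],[[0,0,0],[-0.011,0.12,-0.0935],1],[[0,0,0],[-0.014,0.155,-0.0935],1],[[0,0,0],[-0.017,0.19,-0.0935],1],[[0,0,0],[-0.02,0.225,-0.0935],1],[[0,0,0],[-0.0225,0.25,-0.0935],1],[[0,0,0],[-0.0225,0.263,-0.0935],1],[[0,0,0],[-0.0225,0.263,-0.0935],1],[[0,0,0],[-0.0225,0.263,-0.0935],1],[[0,0,0],[-0.0225,0.263,-0.0935],1]]' 45
python3 -c "
from h import *
go([.4266,-.2766,.0958],-26.8)
from station import readout
s=readout.state(); R=Rn.from_quat(s['tool_rot']); p,d,w,q=wrist('w6')
T=R.inv().apply((w-s['ee_pos']).reshape(-1,3)).reshape(-1,3)*1000
P=w.reshape(-1,3); near=(abs(T[:,0])<35)&(abs(T[:,1])<60)
for lo,hi in((-60,-38),(8,20)):
    k=near&(T[:,2]>lo)&(T[:,2]<hi)&(T[:,0]>-20)
    if k.sum()>50: print(lo,k.sum(),*rect(T[k]/1000),np.percentile(T[k],[2,98],axis=0).round(1).tolist())
"
```

```text
time: 15.93
ee_pos: [0.4267, -0.2751, 0.1906]
tool_rot: [0.973, -0.231, -0.0, -0.0]
contact_force: [0.0, -0.0, -3.3]
gripper_width: 0.0402
gripper_force: 45.0
rotvec 0 [-0.0008  0.0005  0.0015]
rotvec 180 [-8.0000e-04 -1.3000e-03 -3.1401e+00]
t 15.93 yaw0 -26.7 q6 1.23 shift mm [ 0.6  1.5 94.8] turn [(np.float64(180.1), np.float64(3.143)), (np.float64(0.1), np.float64(0.002)), (np.float64(-179.9), np.float64(-3.14))]
-60 5723 [ 0.1 -1.2] [73.  28.5] 89.7 [[-12.4, -34.2, -56.5], [13.7, 31.4, -38.6]]
8 3901 [ 5.7 -1.4] [29.6 92.1] 0.3 [[-2.3, -46.0, 8.5], [19.6, 43.3, 19.2]]
```

View pics/w6.png

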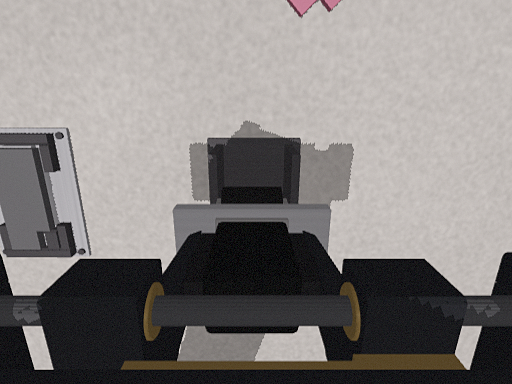

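Image w6: the roller hangs square in the grip above the stand (bridge at px (252,210), stand walls at (212..296,150)), and the plate is still in the nest at left. Now I'll lower it.

```bash
python3 -m jog '[[[0,0,0],[0.0005,0.0012,0.005],1],[[0,0,0],[0.0005,0.0012,0.02],1],[[0,0,0],[0.0005,0.0012,0.04],1],[[0,0,0],[0.0005,0.0012,0.06],1],[[0,0,0],[0.0005,0.0012,0.075],1],[[0,0,0],[0.0005,0.0012,0.085],1],[[0,0,0],[0.0005,0.0012,0.09],1],[[0,0,0],[0.0005,0.0012,0.0925],1],[[0,0,0],[0.0005,0.0012,0.0935],1],[[0,0,0],[0.0005,0.0012,0.0935],1],[[0,0,0],[0.0005,0.0012,0.0935],1]]' 45
```

```text
time: 16.9
ee_pos: [0.4264, -0.2778, 0.0979]
tool_rot: [0.973, -0.231, 0.001, 0.0]
contact_force: [-0.0, 0.3, -3.2]
gripper_width: 0.0394
gripper_force: 45.0
```

```bash
python3 -m jog '[[[0,0,0],[0,-0.001,0],1],[[0,0,0],[0,-0.001,0.001],1],[[0,0,0],[0,-0.001,0.002],1],[[0,0,0],[0,-0.001,0.0025],1],[[0,0,0],[0,-0.001,0.0025],1]]' 45
```

```text
time: 17.32
ee_pos: [0.4268, -0.2768, 0.0958]
tool_rot: [0.973, -0.231, 0.0, 0.0]
contact_force: [-3.3, 2.1, 7.9]
gripper_width: 0.0395
gripper_force: 45.0
```

Resting on the stand at its original height. I'll ease off, release and withdraw.

```bash
python3 -m jog '[[[0,0,0],[0,0,-0.0007],1],[[0,0,0],[0,0,-0.0007],0.4],[[0,0,0],[0,0,-0.0007],0.2],[[0,0,0],[0,0,-0.0007],0],[[0,0,0],[0,0,-0.0007],0],[[0,0,0],[0,0,-0.0007],0],[[0,0,0],[0,0,-0.0007],0],[[0,0,0],[0,0,-0.03],0],[[0,0,0],[0,0,-0.06],0],[[0,0,0],[0,0,-0.09],0],[[0,0,0],[-0.02,0,-0.12],0],[[0,0,0],[-0.05,0,-0.15],0],[[0,0,0],[-0.06,0,-0.16],0],[[0,0,0],[-0.06,0,-0.16],0],[[0,0,0],[-0.06,0,-0.16],0]]'
python3 - <<'E'
from h import *
from station import readout,eyes
p,d,w,q=wrist("w7"); P=w.reshape(-1,3)
for nm,W,c,r,bands in[("roller",P,(.427,-.276),.085,[(.070,.076),(.079,.087),(.138,.15)]),]:
  for lo,hi in bands:
    k=(np.hypot(P[:,0]-c[0],P[:,1]-c[1])<r)&(P[:,2]>lo)&(P[:,2]<hi); print(lo,k.sum(),P[k,2].mean(),*rect(P[k]))
for c in("side","scene"):
    p,d=eyes.camera(c); cv2.imwrite(f"pics/{c}9.png",p[:,:,::-1]); w=world(d,eyes.camera_params(c)); P=w.reshape(-1,3)
    k=(np.hypot(P[:,0]-.5168,P[:,1]+.0269)<.09)&(P[:,2]>.0205)&(P[:,2]<.03); print(c,"plate",k.sum(),P[k,2].mean(),P[k,2].std(),*rect(P[k]))
a=cv2.imread("pics/side9.png")[110:384,140:440]; cv2.imwrite("pics/a9.png",cv2.resize(a,None,fx=2.18,fy=2.18,interpolation=cv2.INTER_CUBIC))
E
```

```text
time: 18.57
ee_pos: [0.3731, -0.2498, 0.2548]
tool_rot: [0.973, -0.232, 0.001, 0.0]
contact_force: [-0.4, -0.2, 0.8]
gripper_width: 0.0886
gripper_force: 0.0
0.07 332 0.07336441844337507 [ 426.6 -275.7] [83.6 63.2] 63.2
0.079 1880 0.0835598477209095 [ 426.9 -275.5] [92.2 38.9] 63.2
0.138 1525 0.14318530724795314 [ 426.9 -275.4] [39.9 27.9] 63.2
side plate 403 0.02323694973927283 0.0013180256022792929 [512.1 -33.2] [ 67.5 124.1] 62.6
scene plate 325 0.022820731644861418 0.0015412123215769692 [516.  -26.9] [ 71.7 143.8] 58.3
```

View pics/a9.png

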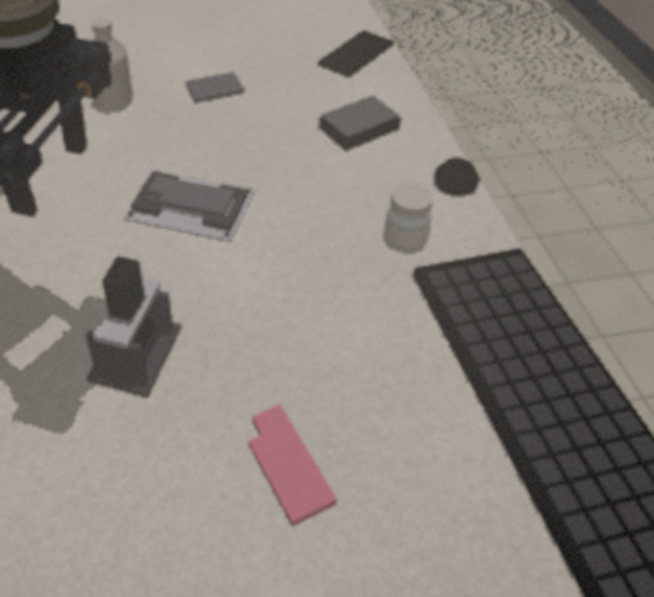

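The plate is in the nest at (192,197), the roller is parked upright at (125,290), and the bystanders haven't moved.

```bash
python3 -c "
from station import arm
print(arm.job_done())"
```

```text
the job is handed in; nothing more can be done
None
```

The plate is seated flat on the nest's key and rolled from the notched end to the plain end with the handle sunk about 6 mm; the roller is back upright on its stand, the other items look unmoved, and the job is handed in at about 19 s, verdict not shown.

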